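Clamp an order of pipe couplings in the ratchet bundling jig

TASK

Line up this order in the bundling jig: flip the pawl lever on the jig's follower right over so the follower is free, slide the follower fully back, and stand every pipe coupling from the stock bin upright in the jig's trough as one row. Then flip the pawl back down onto the notched rail and push the follower up until the row is snug, without gaps, between the end board and the follower. Leave the other things on the bench where they are.

Things in the scene. Friction and masses are not known exactly. Their poses are not given: they have to be found in the camera images.
- jig: bundling jig, screwed to the bench, base 430 x 128 mm. Origin on the bench under the middle of the trough's centre line; x along the trough to the fixed end board (inner face at x 200 mm, top 70 mm above the bench), z up. Trough floor 8 mm above the bench, 68 mm wide between thin lips whose tops are 38 mm above the bench. Notched rail on the +y side at y 60 mm, top at 28 mm, notches every 12 mm
- stop_face (a point): point at the foot of the end board's inner face, on the trough's centre line at floor height
- face (a point): point at the foot of the follower's front face, on the centre line at floor height. The front plate is dark, upright, 62 mm wide, top 70 mm above the bench, and faces the end board; behind it the follower's body is up to 50 mm high and reaches 52 mm back
- grip (a point): top centre of the follower's upright black handle, a cylinder 25 mm in diameter and 58 mm tall (50 to 108 mm above the bench), on the centre line 33 mm behind the front face; beside it stands only the pawl lever, 60 mm off on the rail side
- follower (a joint): slide of the follower, m: gap from end board to the follower's front face, 0 (closed) to 0.33 (fully back). It drags with about 3 N. Towards the end board it always slides, the pawl clicking over the notches; away from it, it goes only while the pawl is flipped over (else it is held after at most 12 mm)
- pawl (a joint): angle of the gravity pawl, rad: 0 to 0.25 with its nose down on the notched rail (engaged), 1.05 flipped over (free). Its lever stands over the rail (jig y 60 mm), pivot 42 mm above the bench, 20 mm behind the front face; engaged it leans 30 deg back, away from the end board, flipped 30 deg towards it. It tips over past upright (0.52) and stays by its own weight; under 1 N at the ball moves it
- ball (a point): centre of the black ball, 18 mm in diameter, on the end of the pawl lever (rod 8 mm thick), 50 mm from the pivot; about 85 mm above the bench at either rest, 92 mm when upright
- bin: open stock bin of galvanised sheet, 230 x 300 mm, 50 mm high outside, walls 4 mm, inner floor 4 mm above the bench, fixed; origin at the centre of its underside, x along the 230 mm side
- C1: grey plastic pipe coupling, an upright cylinder 57 mm in diameter and 70 mm tall, 0.11 kg, its ends closed flush by black dust plugs; origin at the centre of its underside, z up its axis. Starts standing in the stock bin; 3 to 5 of the five are there, absent ones read None
- C2: grey plastic pipe coupling, an upright cylinder 57 mm in diameter and 70 mm tall, 0.11 kg, its ends closed flush by black dust plugs; origin at the centre of its underside, z up its axis. Starts standing in the stock bin; 3 to 5 of the five are there, absent ones read None
- C3: grey plastic pipe coupling, an upright cylinder 57 mm in diameter and 70 mm tall, 0.11 kg, its ends closed flush by black dust plugs; origin at the centre of its underside, z up its axis. Starts standing in the stock bin; 3 to 5 of the five are there, absent ones read None
- C4: grey plastic pipe coupling, an upright cylinder 57 mm in diameter and 70 mm tall, 0.11 kg, its ends closed flush by black dust plugs; origin at the centre of its underside, z up its axis. Starts standing in the stock bin; 3 to 5 of the five are there, absent ones read None
- C5: grey plastic pipe coupling, an upright cylinder 57 mm in diameter and 70 mm tall, 0.11 kg, its ends closed flush by black dust plugs; origin at the centre of its underside, z up its axis. Starts standing in the stock bin; 3 to 5 of the five are there, absent ones read None
- carton: closed cardboard carton 80 x 130 x 70 mm, origin at the centre of its underside; bystander
- tape_roll: roll of packing tape lying flat, 104 mm across, 48 mm high, origin at the centre of its underside; bystander
- elbow: grey 90-degree pipe elbow lying flat, about 110 x 110 mm, 58 mm high, origin on the bench near its inside corner; bystander

How it is judged:
By the outcome, as a careful person would: the job done as asked, in the order asked, and still so for the second after the job is handed in, with the robot touching nothing.
Of C1, C2, C3, C4, C5 only 3 to 5 are there at a start; the rules pass over those that are not, and their reading is None.
At some moment in a run one of C1, C2, C3, C4, C5 may be knocked a few centimetres aside while the robot is not near it.
It also fails if it takes over 210 s, if anything falls off the work surface, if the arm or the gripper's body presses on something with over 40 N, if the wrist force passes 120 N, or if a joint passes its speed limit or range.

ROBOT

A 7-joint arm with a two-finger parallel gripper is mounted at the origin on the work surface. World frame = base frame: x ahead of the robot, y to its left, z up, the work surface at z = 0. Lengths are in m, angles in rad, forces in N, time in s.
With the tool pointing down it reaches from about 0.425 to 0.925 m from the base axis. Payload 6.8 kg.
Tool frame: the origin (TCP) lies at the very end of the fingers, on their centre line; the grasp point (between the pads) lies bot.grip_point_offset behind it (bot.grip_point_offset is the distance from the TCP to the grasp point, in m); z points along the fingers, y is the line along which they close (so a half turn about z gives the same grasp; the last joint's range is limited). The gripper opens to 85 mm and grips with 20 to 120 N. Pads are 22 mm wide; open, the fingers measure 114 mm over their backs; the gripper's body (76 mm by 85 mm) begins 54 mm behind the grasp point. The pads swing forward as they close: fully open they stand 13 mm farther back than shut.
Start: joints at [-1.218, 0.477, 0.022, 1.555, -0.011, 1.109, -0.083], TCP at [0.3, 0.605, 0.231] pointing down, gripper open.
Joint ranges: [-2.96, 2.96], [-0.34, 2.1], [-1.41, 1.46], [0.24, 2.44], [-1.37, 4.51], [0.17, 1.92], [-2.96, 2.96]. Speed limits (rad/s): [2.39, 2.39, 3.14, 3.14, 3.14, 3.14, 3.14].

INTERFACE

Orientations are given as a unit quaternion [w, x, y, z].
In Python, from station import bot, imaging gives the robot as it stands. The module is installed in compiled form; this text tells all that it offers.
- The arm moves only by the tool carry_out, never from a script. Its argument "targets" is one flat list of numbers, 5 for each row, row after row: the closure in counts, from 0 (fully open) to 255 (shut), then the shift along the world's x, y, z in mm, then the turn about the world's z in degrees. A call has 1 to 20 rows; each row shifts and turns the commanded pose from where the row before left it; what a row does not reach is not made up. A row lasts 1/10 s, in which the tool goes at most 50 mm and 8.59 degrees, less where a joint would pass 70% of its speed; a pose out of reach is approached as far as the arm can. A call is refused whole if a number of a shift passes 50 or a number of a turn 8.59, either way. A call with a gripper value outside its range is refused whole. The fingers move at their own pace and stop on an object; "newtons" is the grip in N (left out, the last holds). Time passes only in rows, so rows that do not move let the fingers close. It gives the time, the measured TCP pose, the force, the opening and the grip force at its end, in the units of the state.
- bot.get_obs(): the state, without advancing time (a new reading comes with each control period).
- imaging.read_camera(name): name is "scene" or "top" or "wrist"; returns a dict with "frame" (384x512x3 uint8, red, green, blue), "fov_y" (degrees; the focal length in pixels is half the picture's height over the tangent of half this angle, whatever the lens; pixels are square), "cx", "cy" (the principal point, pixels), "pose" (4x4, takes a point from camera to world coordinates); the wrist camera has in their place "tool_from_camera" (4x4, takes a point from camera to tool coordinates, whose origin is the TCP and whose axes are the flange's). Camera axes: x right, y up, looking along -z (the intrinsics and any distortion apply to the point x, -y, -z); pixel columns grow to the right and rows downward; lengths in m; the calibration is good to about 2 mm. A picture is of the moment at which its call begins: read the wrist's pose just before it. There is no depth.
- bot.hand_in(): hands the job in; it is judged then, once.
The state is a dict: "t": time; "q": joint angles; "joint_vel": joint speeds; "joint_torque": joint torques, N m; "eef_pos": TCP position; "tool_rot": TCP orientation; "contact_force": force on the tool from outside, world axes, zero at the start; "torque": the same for the moment, N m; "gripper_width": opening from 0.0 (shut) to 1.0 (fully open); "grasp_force": force on a finger pad.
Only numpy, scipy, OpenCV 4.12 (cv2) and the standard library are available. Lean on these libraries where they do the work, as an engineer would, in place of code of your own. Each camera call takes 0.05 s, during which the arm holds its last target. There are 200 camera calls.

## Working session

There is one attempt and no reset: what is moved stays moved. The work goes in short steps, Python scripts to look and compute and a tool call to move; the robot and the scene stay as the last step left them, time stands still between calls to the robot, and variables do not carry over. Pictures are saved under pics/ and viewed, at most 14 in all, crops included, and the job is handed in when it is done.

Besides the shell and the picture viewer there is one more tool, called after "Call:" as a command line: name --argument value ..., lists and objects as JSON in quotes. carry_out: Moves the arm, as the interface text tells. Its arguments: {"type":"object","properties":{"targets":{"type":"array","items":{"type":"number"}},"newtons":{"type":"number"}},"required":["targets"]}

```bash
mkdir -p pics; cat > h.py <<'E'
import numpy as np, cv2
from station import bot, imaging
def cam(n,save=None):
    o=bot.get_obs(); c=imaging.read_camera(n)
    if n=="wrist":
        from scipy.spatial.transform import Rotation as R
        q=o['tool_rot']; T=np.eye(4); T[:3,:3]=R.from_quat([q[1],q[2],q[3],q[0]]).as_matrix(); T[:3,3]=o['eef_pos']
        c['pose']=T@np.array(c['tool_from_camera'])
    c['pose']=np.array(c['pose'])
    if save: cv2.imwrite(f'pics/{save}.png',c['frame'][:,:,::-1])
    return c
def f(c): return c['frame'].shape[0]/2/np.tan(np.radians(c['fov_y'])/2)
def ray(c,u,v):
    d=np.array([(u-c['cx'])/f(c),-(v-c['cy'])/f(c),-1.]); return c['pose'][:3,3],c['pose'][:3,:3]@d
def onz(c,u,v,z):
    o,d=ray(c,u,v); return o+d*(z-o[2])/d[2]
def proj(c,p):
    P=np.linalg.inv(c['pose'])@np.append(p,1.); return c['cx']+f(c)*P[0]/-P[2], c['cy']-f(c)*P[1]/-P[2]
E
python3 - <<'E'
from h import *
a=cam('top','top0');b=cam('scene','scene0')
for c in (a,b): print({k:v for k,v in c.items() if k!='frame'})
print(bot.get_obs(), bot.grip_point_offset)
cv2.imwrite('pics/t0.png',cv2.resize(a['frame'][:,:,::-1],(800,600)))
E
```

```text
{'fov_y': 57.020226433362, 'cx': 256.2537033103418, 'cy': 188.1467479247907, 'pose': array([[-0.01030162,  0.99761567, -0.06824109,  0.5332675 ],
       [-0.99959412, -0.00846125,  0.02720295,  0.07394927],
       [ 0.02656068,  0.06849363,  0.99729793,  0.9876025 ],
       [ 0.        ,  0.        ,  0.        ,  1.        ]])}
{'fov_y': 49.85470029894524, 'cx': 251.89547915861763, 'cy': 186.9599494596231, 'pose': array([[ 0.70351087, -0.40124572,  0.58657849,  1.35440475],
       [ 0.71029934,  0.36981048, -0.59892826, -0.69402594],
       [ 0.02339452,  0.83799885,  0.54517026,  0.77725373],
       [ 0.        ,  0.        ,  0.        ,  1.        ]])}
{'t': 0.1, 'q': array([-1.21815061,  0.47770495,  0.02234433,  1.55633477, -0.01149613,
        1.1092961 , -0.08312912]), 'joint_vel': array([ 0.00033596, -0.00217837,  0.00041588, -0.00264005,  0.00018926,
       -0.00299129,  0.00066178]), 'joint_torque': array([ 4.82171512e-03, -5.97763681e+01,  1.61390103e+00, -2.81956208e+01,
        1.27660541e-02,  5.10145153e-03,  1.45474485e-05]), 'eef_pos': array([0.29989413, 0.60413737, 0.23043886]), 'tool_rot': array([-1.24986343e-04,  2.28344696e-01,  9.73580016e-01, -7.97744370e-04]), 'contact_force': array([-0.4653989 , -0.12505215,  0.31638893]), 'torque': array([ 0.02313801, -0.02760706, -0.02201281]), 'grasp_force': 0.0, 'gripper_width': 1.000421753641301} 0.0187
```

View pics/top0.png

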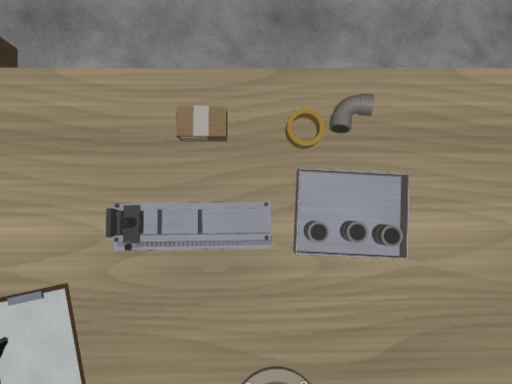

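View pics/scene0.png

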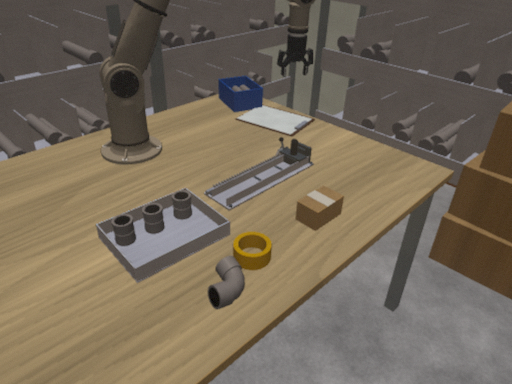

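The top view shows three couplings near (317,231), (356,231) and (388,235). The jig is along row 222 with its end board at the left (u≈111), and the follower is close to it.

```bash
python3 - <<'E'
from h import *
a=cam('top')
cv2.imwrite('pics/crop1.png',cv2.resize(a['frame'][190:265,95:415,::-1],None,fx=2.5,fy=2.5,interpolation=cv2.INTER_CUBIC))
b=cam('scene')
cv2.imwrite('pics/crop2.png',cv2.resize(b['frame'][130:210,200:325,::-1],None,fx=6,fy=6,interpolation=cv2.INTER_CUBIC))
for n,u,v,z in [('base BR',271.5,247,0.0),('base BL',113,250,0),('base TR',271,202,0.0),('base TL',113.5,204,0),('endboard',111,222,.07),('handle',130,222.5,.108),('ball',128,247,.085)]:
    print(n,onz(a,u,v,z).round(4))
g=cv2.cvtColor(a['frame'],cv2.COLOR_RGB2GRAY)
k=cv2.inRange(g[205:250,302:404],0,55); 
for c in cv2.findContours(k,cv2.RETR_EXTERNAL,cv2.CHAIN_APPROX_NONE)[0]:
    if cv2.contourArea(c)>30:
        (x,y),r=cv2.minEnclosingCircle(c); M=cv2.moments(c); u,v=M['m10']/M['m00']+302,M['m01']/M['m00']+205
        print('dark',u,v,r,cv2.contourArea(c),onz(a,u,v,.074).round(4))
E
```

```text
base BR [0.4369 0.0064 0.    ]
base BL [0.4344 0.4413 0.    ]
base TR [0.5617 0.0062 0.    ]
base TL [0.5603 0.4421 0.    ]
endboard [0.5124 0.4215 0.07  ]
handle [0.5115 0.3609 0.108 ]
ball [0.4498 0.3726 0.085 ]
dark 391.4297052154195 235.4625850340136 7.420478343963623 147.0 [ 0.4698 -0.3005  0.074 ]
dark 356.8943089430894 231.63995354239256 7.390310764312744 143.5 [ 0.4807 -0.2105  0.074 ]
dark 318.06904761904764 231.67380952380952 7.384181976318359 140.0 [ 0.4818 -0.1095  0.074 ]
```

View pics/crop1.png

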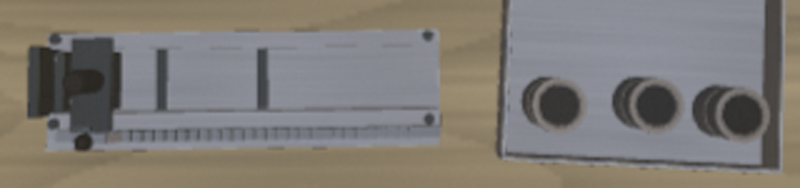

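View pics/crop2.png

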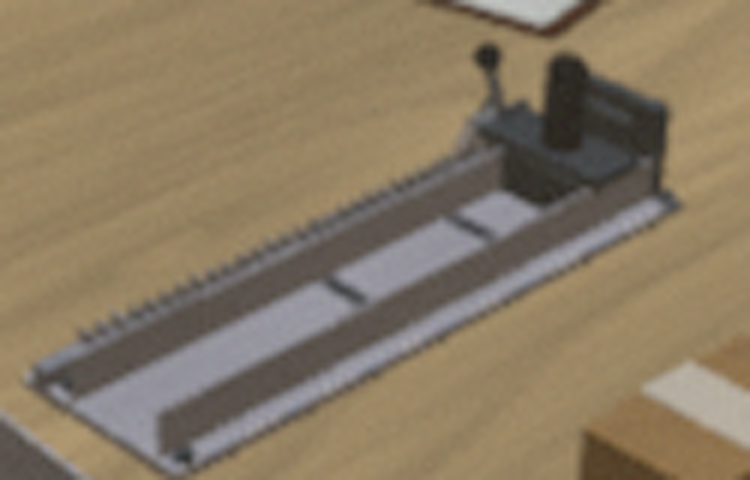

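The pictures show the follower almost closed, with the pawl lever leaning back (engaged). Next is a closer look with the wrist camera.

Call:
carry_out --targets '[0,25,-48,10,8.5,0,25,-48,10,8.5,0,25,-48,10,8.5,0,25,-48,10,0.9,0,25,-40,10,0,0,20,-30,10,0,0,0,0,0,0,0,0,0,0,0]'

```text
t: 1.0
eef_pos: [0.4365, 0.3596, 0.2879]
tool_rot: [0.0, 0.001, 1.0, 0.0]
contact_force: [-0.4, 1.5, -0.5]
gripper_width: 0.995
grasp_force: 0.0
```

```bash
python3 - <<'E'
from h import *
c=cam('wrist','w1'); print(bot.get_obs()['eef_pos'],bot.get_obs()['tool_rot'],c['pose'].round(3),c['fov_y'],c['cx'],c['cy'],c.keys())
E
```

```text
[0.43541747 0.36071762 0.28749295] [-2.81565340e-04 -2.05371453e-04  9.99999920e-01  1.96058181e-04] [[ 0.002 -0.949 -0.317  0.356]
 [ 1.     0.002 -0.002  0.359]
 [ 0.002 -0.317  0.949  0.431]
 [ 0.     0.     0.     1.   ]] 61.187538957636576 261.22088040125186 193.03590866764802 dict_keys(['frame', 'fov_y', 'cx', 'cy', 'tool_from_camera', 'pose'])
```

View pics/w1.png

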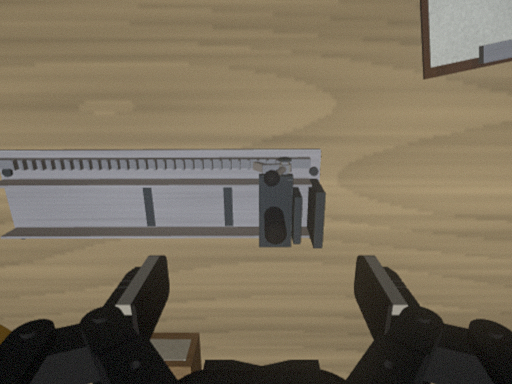

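```bash
cat > jig.py <<'E'
from h import *
E
python3 - <<'E'
from h import *
c=cam('wrist')
for n,u,v,z in [('ball',271.5,178,.085),('handle',275.5,234,.108),('handletip',275.5,244,.108),('plate front top?',301,195,.07),('plate front top?',301,242,.07),('endb inner top',314,246,.07),('endb inner top',310,182,.07),('lip far L',30,178,.038),('lip far R',250,182,.038),('lip near L',5,236,.038),('lip near R',258,238,.038),('baseTR',320,150,0),('bolt',314,171,.008),('bolt',8,173,.008)]: print(n,onz(c,u,v,z).round(4))
cv2.imwrite('pics/w1c.png',cv2.resize(c['frame'][140:260,200:340,::-1],None,fx=5,fy=5,interpolation=cv2.INTER_CUBIC))
E
```

```text
ball [0.4527 0.3722 0.085 ]
handle [0.5097 0.3765 0.108 ]
handletip [0.5219 0.3767 0.108 ]
plate front top? [0.4776 0.4076 0.07  ]
plate front top? [0.5388 0.41   0.07  ]
endb inner top [0.5443 0.4263 0.07  ]
endb inner top [0.4618 0.4174 0.07  ]
lip far L [0.4661 0.0714 0.038 ]
lip far R [0.4712 0.3469 0.038 ]
lip near L [0.5462 0.0203 0.038 ]
lip near R [0.5492 0.3568 0.038 ]
baseTR [0.4378 0.4397 0.    ]
bolt [0.4647 0.4318 0.008 ]
bolt [0.4677 0.0214 0.008 ]
```

View pics/w1c.png

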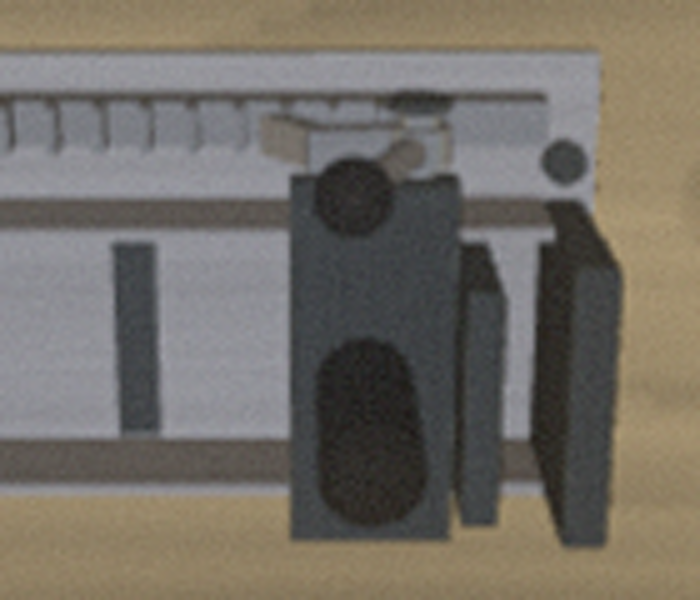

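Call:
carry_out --targets '[255,17,-36,0,0,255,0,0,-45,0,255,0,0,-45,0,255,0,0,-45,0,255,0,0,-45,0,255,0,0,-30,0,255,0,0,0,0,255,0,0,0,0]' --newtons 30

```text
t: 1.9
eef_pos: [0.4523, 0.3253, 0.0777]
tool_rot: [-0.001, -0.001, 1.0, -0.0]
contact_force: [-0.3, 0.1, 0.9]
gripper_width: -0.002
grasp_force: 0.0
```

Sweep +y 60 mm, then back and up.

Call:
carry_out --targets '[255,0,12,0,0,255,0,12,0,0,255,0,12,0,0,255,0,12,0,0,255,0,12,0,0,255,0,0,0,0,255,0,-15,0,0,255,0,-15,0,0,0,0,0,40,0,0,0,0,45,0,0,-20,0,45,0,0,0,0,45,0,0,0,0,0,0,0,0,0,0,0]'

```text
t: 3.3
eef_pos: [0.4338, 0.3522, 0.2536]
tool_rot: [0.001, 0.001, 1.0, 0.001]
contact_force: [0.0, -1.2, 0.4]
gripper_width: 0.99
grasp_force: 0.0
```

```bash
python3 - <<'E'
from h import *
c=cam('wrist')
print(bot.get_obs()['eef_pos'],proj(c,[.4527,.413,.085]),proj(c,[.4527,.372,.085]), proj(c,[.510,.3765,.108]))
cv2.imwrite('pics/w2.png',c['frame'][100:340,180:420,::-1])
E
```

```text
[0.43317901 0.35193723 0.25212566] (np.float64(321.46451538219117), np.float64(188.11926126389804)) (np.float64(280.7413219620742), np.float64(188.2300945663959)) (np.float64(285.655660118639), np.float64(250.08838168246973))
```

View pics/w2.png

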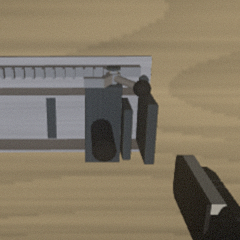

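Call:
carry_out --targets '[0,39,12,0,0,0,38,12,0,0,0,0,0,-45,0,0,0,0,-45,0,0,0,0,-45,0,0,0,0,-40,0,0,0,0,0,0,255,0,0,0,0,255,0,0,0,0,255,0,0,0,0,255,0,0,0,0,255,0,0,0,0]' --newtons 40

```text
t: 4.55
eef_pos: [0.511, 0.3783, 0.0796]
tool_rot: [0.001, 0.0, 1.0, 0.001]
contact_force: [-1.6, -2.1, 7.3]
gripper_width: 0.28
grasp_force: 38.8
```

Call:
carry_out --targets '[255,0,-10,0,0,255,0,-20,0,0,255,0,-20,0,0,255,0,-20,0,0,255,0,-20,0,0,255,0,-20,0,0,255,0,-20,0,0,255,0,-20,0,0,255,0,-20,0,0,255,0,-20,0,0,255,0,-20,0,0,255,0,-20,0,0,255,0,-20,0,0,255,0,-20,0,0,255,0,-20,0,0,255,0,-10,0,0,255,0,-5,0,0,255,0,0,0,0]'

```text
t: 6.35
eef_pos: [0.5112, 0.0721, 0.0795]
tool_rot: [0.002, 0.001, 1.0, 0.0]
contact_force: [-1.8, -2.3, 11.3]
gripper_width: 0.277
grasp_force: 41.5
```

Call:
carry_out --targets '[255,0,-4,0,0,255,0,-4,0,0,255,0,-3,0,0,255,0,-3,0,0,255,0,0,0,0]'

```text
t: 6.85
eef_pos: [0.5113, 0.0601, 0.0796]
tool_rot: [0.002, -0.0, 1.0, 0.001]
contact_force: [-1.5, 3.5, 10.7]
gripper_width: 0.279
grasp_force: 41.4
```

Call:
carry_out --targets '[255,0,-3,0,0,255,0,-2,0,0,255,0,0,0,0]'

```text
t: 7.15
eef_pos: [0.5113, 0.06, 0.0795]
tool_rot: [0.002, -0.002, 1.0, 0.003]
contact_force: [-1.0, 16.6, 8.9]
gripper_width: 0.283
grasp_force: 41.4
```

Call:
carry_out --targets '[0,0,2,0,0,0,0,0,0,0,0,0,0,0,0,0,0,0,30,0,0,0,0,45,0,0,0,0,45,0,0,0,0,0,0]'

```text
t: 7.85
eef_pos: [0.5137, 0.0558, 0.2034]
tool_rot: [0.005, 0.001, 1.0, 0.001]
contact_force: [0.1, 0.3, -0.1]
gripper_width: 1.003
grasp_force: 0.0
```

```bash
cat > look.py <<'E'
from h import *
a=cam('top')
g=cv2.cvtColor(a['frame'],cv2.COLOR_RGB2GRAY)
k=cv2.inRange(g[175:252,302:404],0,55)
for c in cv2.findContours(k,cv2.RETR_EXTERNAL,cv2.CHAIN_APPROX_NONE)[0]:
    if cv2.contourArea(c)>30:
        M=cv2.moments(c); u,v=M['m10']/M['m00']+302,M['m01']/M['m00']+175
        print('bin',round(u),round(v),cv2.contourArea(c),onz(a,u,v,.074).round(4))
o=bot.get_obs(); print(o['t'],o['eef_pos'].round(4),o['tool_rot'].round(3),o['q'].round(2))
E
python3 look.py
```

```text
bin 391 235 144.0 [ 0.4697 -0.3002  0.074 ]
bin 357 232 141.5 [ 0.4808 -0.2103  0.074 ]
bin 318 232 142.5 [ 0.4821 -0.1095  0.074 ]
7.9 [0.5119 0.0557 0.2005] [0.003 0.001 1.    0.001] [-0.29  0.25  0.07  1.98 -0.02  0.92  1.36]
```

Call:
carry_out --targets '[55,-3,-15,-4,-8.2,55,-3,-15,-4,-8.2,55,-3,-15,-4,-8.2,55,-3,-15,-4,-8.2,55,-3,-15,-4,-8.2,55,-3,-15,-4,-8.2,55,-3,-15,-4,-8.2,55,-3,-15,-4,-8.2,55,-3,-15,-4,-8.2,55,-3,-15,-4,-8.2,55,0,-15,-4,-8.0,55,0,0,0,0,55,0,0,0,0]'

```text
t: 9.2
eef_pos: [0.4792, -0.1088, 0.1528]
tool_rot: [-0.001, 0.706, 0.708, -0.001]
contact_force: [0.2, 0.5, 0.7]
gripper_width: 0.784
grasp_force: 0.0
```

```bash
python3 look.py; python3 - <<'E'
from h import *
c=cam('wrist','w3')
a=cam('top')
for u,v in [(297,256),(407,258)]: print(onz(a,u,v,.05).round(3))
for p in [(.4821,-.1095),(.4808,-.2103),(.4697,-.3002)]: print(proj(c,[*p,.074]))
E
```

```text
bin 333 233 809.5 [ 0.4789 -0.1488  0.074 ]
9.25 [ 0.4795 -0.1082  0.153 ] [-0.001  0.706  0.708 -0.   ] [-0.26  0.29  0.42  2.08 -0.16  0.8   0.26]
[ 0.417 -0.057  0.05 ]
[ 0.408 -0.35   0.05 ]
(np.float64(263.3614805501457), np.float64(204.0423618838798))
(np.float64(261.03204285804526), np.float64(318.6160391492196))
(np.float64(248.48425258845322), np.float64(400.0862293962815))
```

View pics/w3.png

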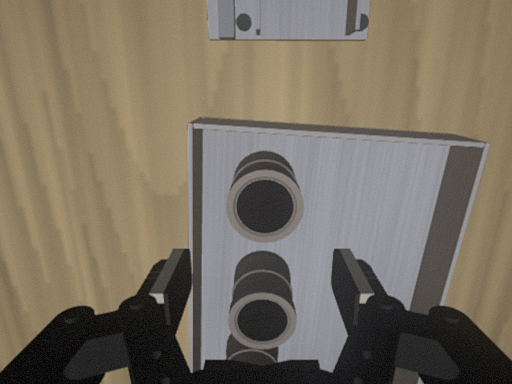

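Call:
carry_out --targets '[55,3,-1,-40,0,55,0,0,-40,0,55,0,0,-28,0,55,0,0,0,0,255,0,0,0,0,255,0,0,0,0,255,0,0,0,0,255,0,0,0,0]' --newtons 35

```text
t: 10.15
eef_pos: [0.4838, -0.1097, 0.0468]
tool_rot: [0.001, 0.707, 0.707, 0.001]
contact_force: [-0.5, -0.6, -1.1]
gripper_width: 0.655
grasp_force: 37.3
```

Call:
carry_out --targets '[255,0,0,30,0,255,0,0,45,0,255,0,0,45,0,255,3,30,35,0,255,3,45,0,0,255,3,45,0,0,255,3,45,0,0,255,3,45,0,0,255,3,45,0,0,255,3,45,0,0,255,3,45,0,0,255,2,45,0,0,255,0,45,0,0,255,0,35,0,0,255,0,30,0,0,255,0,0,0,0,255,0,0,0,0,255,0,0,0,0]'

```text
t: 11.95
eef_pos: [0.5094, 0.3885, 0.2008]
tool_rot: [0.0, 0.708, 0.706, -0.0]
contact_force: [-0.2, -0.6, -0.8]
gripper_width: 0.655
grasp_force: 38.3
```

```bash
python3 look.py; python3 - <<'E'
from h import *
c=cam('wrist','w4')
E
```

```text
bin 391 235 145.0 [ 0.4698 -0.3003  0.074 ]
bin 357 232 140.5 [ 0.4806 -0.2102  0.074 ]
12.0 [0.5096 0.3883 0.2009] [ 0.     0.708  0.706 -0.   ] [-0.93  0.46  0.24  1.69 -0.12  1.02 -0.64]
```

View pics/w4.png

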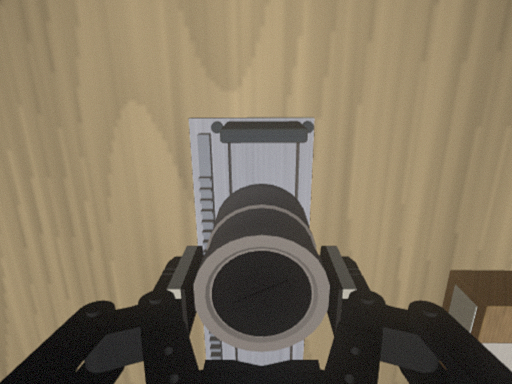

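```bash
python3 - <<'E'
from h import *
c=cam('wrist')
for u,v,z in [(230,160,.038),(297.5,160,.038),(222,142,.07),(305,142,.07),(221,137,.07)]: print(onz(c,u,v,z).round(4))
E
```

```text
[0.4808 0.4012 0.038 ]
[0.5456 0.4011 0.038 ]
[0.4777 0.4239 0.07  ]
[0.5477 0.4237 0.07  ]
[0.477  0.4281 0.07  ]
```

Call:
carry_out --targets '[255,2,1,-45,0,255,0,0,-45,0,255,0,0,-35,0,255,0,0,-10,0,255,0,0,-8,0,255,0,0,-4,0,255,0,0,0,0]'

```text
t: 12.8
eef_pos: [0.5118, 0.3916, 0.0549]
tool_rot: [0.0, 0.707, 0.707, 0.001]
contact_force: [-0.0, -0.2, -1.1]
gripper_width: 0.658
grasp_force: 38.2
```

Call:
carry_out --targets '[255,0,0,-2,0,255,0,0,-2,0,255,0,0,0,0]'

```text
t: 13.1
eef_pos: [0.5111, 0.3913, 0.05]
tool_rot: [-0.0, 0.707, 0.707, 0.0]
contact_force: [0.2, -0.3, -1.1]
gripper_width: 0.658
grasp_force: 38.2
```

Call:
carry_out --targets '[255,0,0,-2,0,255,0,0,0,0]'

```text
t: 13.3
eef_pos: [0.5112, 0.3915, 0.0497]
tool_rot: [-0.0, 0.707, 0.707, 0.0]
contact_force: [-5.1, -3.0, 12.9]
gripper_width: 0.654
grasp_force: 39.4
```

Contact with the floor. Release and go to the next one (≈0.481, −0.210).

Call:
carry_out --targets '[130,0,0,1,0,60,0,0,0,0,55,0,0,0,0,55,0,0,10,0,55,0,0,45,0,55,0,0,45,0,55,0,-40,30,0,55,-3,-45,0,0,55,-3,-45,0,0,55,-3,-45,0,0,55,-3,-45,0,0,55,-3,-45,0,0,55,-3,-45,0,0,55,-3,-45,0,0,55,-3,-45,0,0,55,-3,-45,0,0,55,-3,-45,0,0,55,-3,-45,0,0,55,0,-45,0,0,55,0,0,0,0]'

```text
t: 15.3
eef_pos: [0.477, -0.196, 0.1799]
tool_rot: [0.002, 0.711, 0.704, -0.001]
contact_force: [0.1, 0.7, -0.2]
gripper_width: 0.779
grasp_force: 0.0
```

```bash
cat > look2.py <<'E'
from h import *
import sys
c=cam('wrist',sys.argv[1]); o=bot.get_obs(); print(o['t'],o['eef_pos'].round(4))
g=cv2.medianBlur(cv2.cvtColor(c['frame'],cv2.COLOR_RGB2GRAY),5)
for x,y,r in cv2.HoughCircles(g,cv2.HOUGH_GRADIENT,1,40,param1=90,param2=22,minRadius=18,maxRadius=45)[0]: print(round(x),round(y),round(r),onz(c,x,y,.074).round(4))
a=cam('top',sys.argv[1]+'t')
E
python3 look2.py w5
```

```text
15.35 [ 0.4774 -0.1925  0.1794]
254 294 34 [ 0.4714 -0.2934  0.074 ]
266 208 34 [ 0.4817 -0.2106  0.074 ]
```

View pics/w5.png

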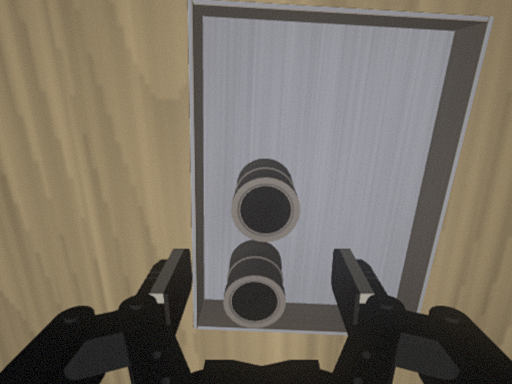

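Call:
carry_out --targets '[55,4,-17,0,0,55,0,0,-40,0,55,0,0,-40,0,55,0,0,-35,0,55,0,0,-18,0,55,0,0,0,0,255,0,0,0,0,255,0,0,0,0,255,0,0,0,0,255,0,0,0,0]'

```text
t: 16.4
eef_pos: [0.4826, -0.2058, 0.0465]
tool_rot: [0.001, 0.707, 0.707, 0.001]
contact_force: [0.8, 0.4, -1.0]
gripper_width: 0.651
grasp_force: 37.3
```

Call:
carry_out --targets '[255,0,0,30,0,255,0,0,45,0,255,0,0,45,0,255,3,30,35,0,255,3,45,0,0,255,3,45,0,0,255,3,45,0,0,255,3,45,0,0,255,3,45,0,0,255,3,45,0,0,255,3,45,0,0,255,3,45,0,0,255,3,45,0,0,255,2,45,0,0,255,0,35,0,0,255,0,24,0,0,255,0,0,0,0,255,0,0,0,0]'

```text
t: 18.2
eef_pos: [0.5137, 0.3331, 0.2006]
tool_rot: [0.0, 0.707, 0.707, -0.0]
contact_force: [0.0, -0.2, -1.4]
gripper_width: 0.657
grasp_force: 38.2
```

```bash
python3 look.py;  python3 look2.py w6
```

```text
bin 391 235 141.0 [ 0.4699 -0.3002  0.074 ]
18.25 [0.5141 0.332  0.2007] [ 0.     0.707  0.707 -0.   ] [-0.87  0.41  0.26  1.76 -0.12  0.99 -0.57]
18.3 [0.5143 0.3315 0.2008]
258 116 26 [0.5123 0.3894 0.074 ]
250 306 43 [0.5036 0.2049 0.074 ]
```

View pics/w6.png

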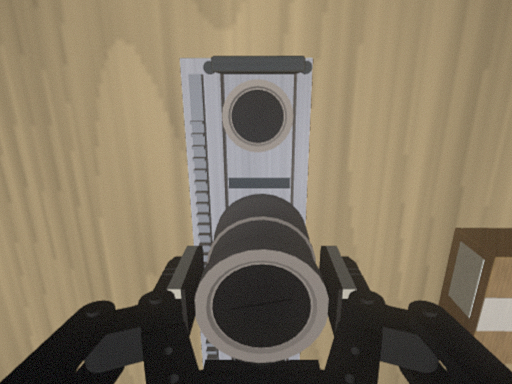

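Call:
carry_out --targets '[255,-2,0,-45,0,255,0,0,-45,0,255,0,0,-35,0,255,0,0,-12,0,255,0,0,-8,0,255,0,0,-4,0,255,0,0,-2,0,255,0,0,0,0]'

```text
t: 19.15
eef_pos: [0.5128, 0.3337, 0.0508]
tool_rot: [0.0, 0.707, 0.707, 0.001]
contact_force: [-0.7, 1.0, -1.2]
gripper_width: 0.658
grasp_force: 38.2
```

Call:
carry_out --targets '[255,0,0,-2,0,255,0,0,0,0]'

```text
t: 19.35
eef_pos: [0.5129, 0.3339, 0.0499]
tool_rot: [-0.0, 0.707, 0.707, 0.001]
contact_force: [-3.4, -1.6, 9.3]
gripper_width: 0.656
grasp_force: 39.1
```

Call:
carry_out --targets '[130,0,0,1,0,60,0,0,0,0,55,0,0,0,0,55,0,0,10,0,55,0,0,45,0,55,0,0,45,0,55,-3,-40,30,0,55,-3,-45,0,0,55,-3,-45,0,0,55,-3,-45,0,0,55,-3,-45,0,0,55,-3,-45,0,0,55,-3,-45,0,0,55,-3,-45,0,0,55,-3,-45,0,0,55,-3,-45,0,0,55,-3,-45,0,0,55,-3,-45,0,0,55,-3,-45,0,0,55,0,0,0,0]'

```text
t: 21.35
eef_pos: [0.4713, -0.2541, 0.1799]
tool_rot: [0.002, 0.711, 0.704, -0.001]
contact_force: [-0.2, 0.0, 0.0]
gripper_width: 0.786
grasp_force: 0.0
```

Call:
carry_out --targets '[55,-2,-30,0,0,55,-2,-24,0,0,55,0,0,0,0,55,0,0,0,0]'

```text
t: 21.75
eef_pos: [0.469, -0.3006, 0.1789]
tool_rot: [-0.0, 0.707, 0.707, 0.0]
contact_force: [0.3, -0.0, -0.1]
gripper_width: 0.783
grasp_force: 0.0
```

```bash
python3 look2.py w7; python3 - <<'E'
from h import *
c=cam('wrist'); a=cam('top')
print(proj(c,[.47,-.3,.074])); cv2.imwrite('pics/w7v.png',np.hstack([c['frame'],a['frame'][:,95:]])[:,:800,::-1])
E
```

```text
21.8 [ 0.4692 -0.2997  0.1787]
260 194 27 [ 0.4688 -0.3024  0.074 ]
(np.float64(260.60032920617635), np.float64(192.36160440761162))
```

View pics/w7v.png

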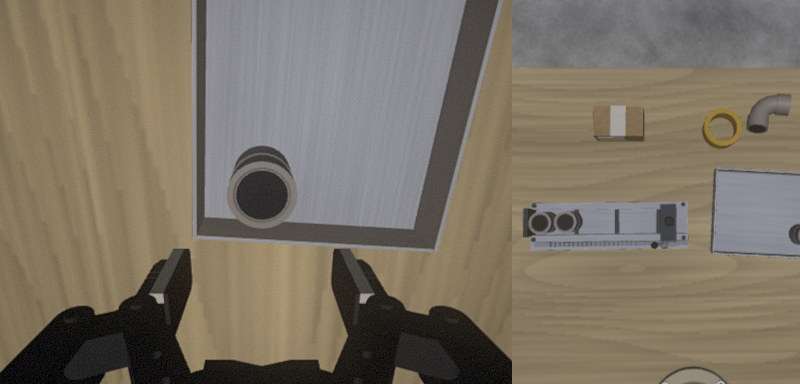

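The third coupling is at (262,192), right under the tool, and two stand in the trough. Descend.

Call:
carry_out --targets '[55,1,-1,-40,0,55,0,0,-40,0,55,0,0,-35,0,55,0,0,-18,0,55,0,0,0,0,255,0,0,0,0,255,0,0,0,0,255,0,0,0,0,255,0,0,0,0]'

```text
t: 22.85
eef_pos: [0.4706, -0.3019, 0.0465]
tool_rot: [0.001, 0.707, 0.707, 0.0]
contact_force: [0.3, 0.1, -1.1]
gripper_width: 0.657
grasp_force: 37.3
```

Call:
carry_out --targets '[255,0,0,30,0,255,0,0,45,0,255,0,0,45,0,255,3,30,35,0,255,3,45,0,0,255,3,45,0,0,255,3,45,0,0,255,3,45,0,0,255,3,45,0,0,255,3,45,0,0,255,3,45,0,0,255,3,45,0,0,255,3,45,0,0,255,3,45,0,0,255,4,45,0,0,255,4,25,0,0,255,3,20,0,0,255,0,0,0,0,255,0,0,0,0]'

```text
t: 24.75
eef_pos: [0.5141, 0.2672, 0.2005]
tool_rot: [0.0, 0.707, 0.707, -0.0]
contact_force: [0.7, -0.7, -1.6]
gripper_width: 0.657
grasp_force: 38.2
```

```bash
python3 look2.py w8
```

```text
24.8 [0.5142 0.2664 0.2006]
260 114 26 [0.5138 0.3254 0.074 ]
272 292 44 [0.5262 0.1565 0.074 ]
256 30 31 [0.5117 0.3875 0.074 ]
```

View pics/w8.png

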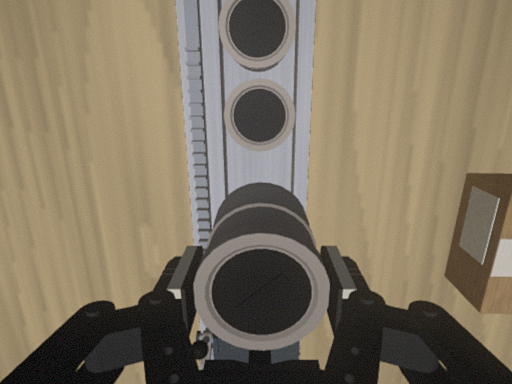

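Call:
carry_out --targets '[255,-2,-2,-45,0,255,0,0,-45,0,255,0,0,-35,0,255,0,0,-12,0,255,0,0,-8,0,255,0,0,-4,0,255,0,0,-2,0,255,0,0,0,0]'

```text
t: 25.65
eef_pos: [0.5128, 0.2667, 0.0507]
tool_rot: [0.0, 0.707, 0.707, 0.001]
contact_force: [-0.4, -0.2, -1.0]
gripper_width: 0.66
grasp_force: 38.1
```

Call:
carry_out --targets '[255,0,0,-2,0,255,0,0,0,0]'

```text
t: 25.85
eef_pos: [0.513, 0.2669, 0.0498]
tool_rot: [0.0, 0.707, 0.707, 0.001]
contact_force: [-3.5, -1.8, 11.1]
gripper_width: 0.657
grasp_force: 39.3
```

Call:
carry_out --targets '[130,0,0,1,0,60,0,0,0,0,55,0,0,0,0,55,0,0,10,0,55,0,0,45,0,55,0,0,45,0,255,-20,-45,20,0,255,-20,-45,0,0,255,-20,-45,0,0,255,0,0,0,0,255,0,0,-45,0,255,0,0,-40,0,255,0,0,0,0]'

```text
t: 27.15
eef_pos: [0.4502, 0.133, 0.0792]
tool_rot: [-0.001, 0.707, 0.707, -0.004]
contact_force: [-0.9, 0.6, 0.5]
gripper_width: 0.0
grasp_force: 0.0
```

```bash
python3 look2.py w9; python3 - <<'E'
from h import *
c=cam('wrist'); a=cam('top'); w=a['frame'][190:265,95:295]
cv2.imwrite('pics/w9v.png',np.vstack([c['frame'],cv2.resize(w,(512,192))])[:,:,::-1])
E
```

```text
27.2 [0.4518 0.1334 0.0814]
374 2 31 [0.4965 0.2455 0.074 ]
```

View pics/w9v.png

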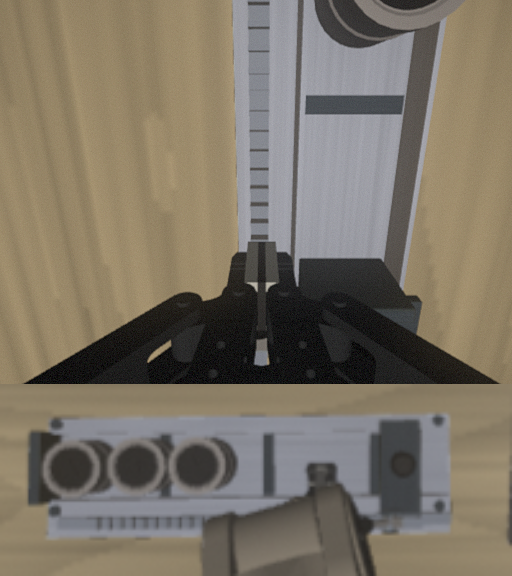

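Call:
carry_out --targets '[255,1,-10,-2,0,255,0,-10,0,0,255,0,-10,0,0,255,0,-10,0,0,255,0,-10,0,0,255,0,-10,0,0,255,0,0,0,0,255,0,12,0,0,255,0,12,0,0,255,0,0,40,0,120,0,0,45,0,120,0,0,30,0,120,0,0,0,0]'

```text
t: 28.65
eef_pos: [0.4568, 0.1006, 0.1994]
tool_rot: [0.001, 0.706, 0.708, 0.004]
contact_force: [0.5, 1.2, 0.7]
gripper_width: 0.504
grasp_force: 0.0
```

```bash
python3 look2.py w10; python3 - <<'E'
from h import *
c=cam('wrist'); a=cam('scene'); w=a['frame'][130:210,200:325]
print(proj(c,[.452,.098,.085]),proj(c,[.452,.048,.085]),proj(c,[.511,.060,.108]))
cv2.imwrite('pics/w10v.png',np.hstack([c['frame'],cv2.resize(w,(288,384))])[:,:,::-1])
E
```

```text
28.7 [0.4554 0.1002 0.1973]
(np.float64(255.13762034576703), np.float64(191.46725089151028)) (np.float64(255.29520095644455), np.float64(245.8716424376135)) (np.float64(328.953997665677), np.float64(245.85527559228447))Traceback (most recent call last):
  File "look2.py", line 5, in <module>
    for x,y,r in cv2.HoughCircles(g,cv2.HOUGH_GRADIENT,1,40,param1=90,param2=22,minRadius=18,maxRadius=45)[0]: print(round(x),round(y),round(r),onz(c,x,y,.074).round(4))
                 ~~~~~~~~~~~~~~~~~~~~~~~~~~~~~~~~~~~~~~~~~~~~~~~~~~~~~~~~~~~~~~~~~~~~~~~~~~~~~~~~~~~~~~~~~^^^
TypeError: 'NoneType' object is not subscriptable
```

View pics/w10v.png

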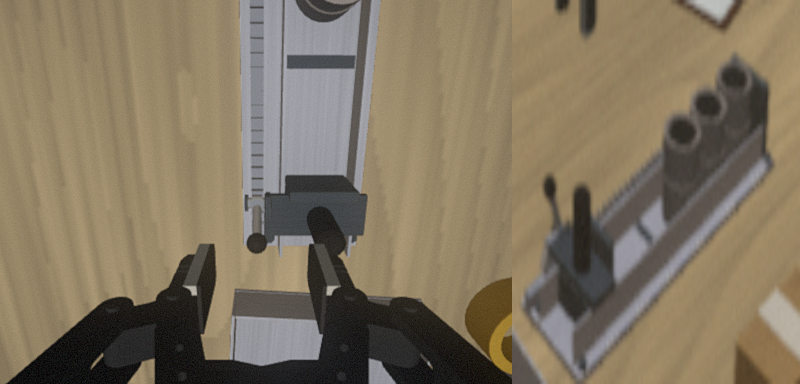

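Call:
carry_out --targets '[120,28,-20,0,0,120,28,-20,0,0,120,0,0,0,0,120,0,0,-45,0,120,0,0,-45,0,120,0,0,-29,0,120,0,0,0,0,255,0,0,0,0,255,0,0,0,0,255,0,0,0,0,255,0,0,0,0]'

```text
t: 29.9
eef_pos: [0.5118, 0.0582, 0.0773]
tool_rot: [0.001, 0.707, 0.707, 0.002]
contact_force: [7.1, 0.1, -16.2]
gripper_width: 0.282
grasp_force: 36.0
```

Call:
carry_out --targets '[255,0,10,0,0,255,0,12,0,0,255,0,12,0,0,255,0,12,0,0,255,0,12,0,0,255,0,12,0,0,255,0,12,0,0,255,0,12,0,0,255,0,12,0,0,255,0,12,0,0,255,0,12,0,0,255,0,6,0,0,255,0,4,0,0,255,0,4,0,0,255,0,0,0,0]'

```text
t: 31.4
eef_pos: [0.5117, 0.2017, 0.0773]
tool_rot: [0.001, 0.707, 0.707, 0.001]
contact_force: [6.6, -0.9, -14.4]
gripper_width: 0.28
grasp_force: 36.3
```

Call:
carry_out --targets '[255,0,3,0,0,255,0,3,0,0,255,0,3,0,0,255,0,3,0,0,255,0,2,0,0,255,0,2,0,0,255,0,0,0,0]'

```text
t: 32.1
eef_pos: [0.5117, 0.2156, 0.0773]
tool_rot: [0.002, 0.708, 0.706, 0.0]
contact_force: [6.5, -5.4, -11.2]
gripper_width: 0.282
grasp_force: 36.5
```

Call:
carry_out --targets '[255,0,2,0,0,255,0,1,0,0,255,0,1,0,0,255,0,0,0,0]'

```text
t: 32.5
eef_pos: [0.5117, 0.2175, 0.0773]
tool_rot: [0.002, 0.708, 0.706, -0.001]
contact_force: [5.5, -9.7, -9.5]
gripper_width: 0.28
grasp_force: 36.7
```

Call:
carry_out --targets '[255,0,1,0,0,255,0,1,0,0,255,0,0,0,0]'

```text
t: 32.8
eef_pos: [0.5117, 0.2175, 0.0773]
tool_rot: [0.003, 0.709, 0.705, -0.002]
contact_force: [4.9, -14.6, -6.6]
gripper_width: 0.287
grasp_force: 36.9
```

Call:
carry_out --targets '[120,0,0,0,0,120,0,0,0,0,120,0,0,0,0,120,0,0,30,0,120,0,0,45,0,120,0,0,45,0,120,0,-20,30,0,120,0,0,0,0,120,0,0,0,0]'

```text
t: 33.7
eef_pos: [0.5103, 0.2045, 0.2274]
tool_rot: [-0.0, 0.707, 0.707, 0.001]
contact_force: [-0.4, -0.0, -1.7]
gripper_width: 0.529
grasp_force: 0.0
```

```bash
python3 - <<'E'
from h import *
c=cam('wrist'); a=cam('scene'); w=a['frame'][120:210,200:325]; print(bot.get_obs()['eef_pos'],bot.get_obs()['contact_force'])
cv2.imwrite('pics/w11v.png',np.hstack([c['frame'],cv2.resize(w,(288,384))])[:,:,::-1])
E
```

```text
[0.50920914 0.20466705 0.22547147] [ 0.01500375 -0.60670361  0.45061726]
```

View pics/w11v.png

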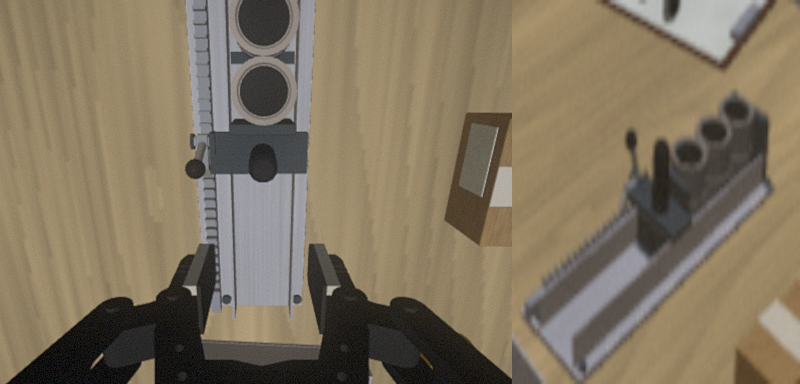

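```bash
python3 - <<'E'
from h import *
c=cam('wrist'); print(onz(c,263,168,.108), proj(c,[.511,.219,.108]))
print(bot.hand_in())
E
```

```text
[0.51159027 0.22077914 0.108     ] (np.float64(262.27697812903955), np.float64(170.09682119414535))
the job is handed in; nothing more can be done
None
```

The job is handed in: all three couplings that were in the bin stand upright in the trough as one row. The pawl is engaged and the follower is snug, with a gap of about 171 mm for three 57 mm couplings. I viewed 16 pictures, two over the limit of 14.

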